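# Lay the pill organizer down for filling

### The job

Get the weekly pill organizer ready for filling: with a fingertip push the steel magnet clip right off the dark mat onto the bare counter, and only then tip the standing organizer over by pushing it high on its lid side, so that it comes to lie lids up inside the yellow outline on the mat. Only push: pinch, pick up or carry nothing, and leave the other things on the counter where they are.

Things in the scene. Friction and masses are not known exactly. Their poses are not given: they have to be found in the camera images.
- mat: Dark slate-grey flat mat, 300 (x) x 170 (y) x 3 mm, fixed on the counter (z = 0) at varying place and yaw. Origin: centre of its underside. The organizer stands near its -x end and falls towards mat +x; the clip starts lying in the +x half of the outline.
- outline (a point): Centre of the yellow outline on the mat's top face (3 mm above the counter), 15 mm towards mat +x from the mat's centre; axes as the mat's. The outline is a 4 mm wide flat painted line, 210 mm along x and 120 mm along y over its outer edges.
- organizer: Loose frosted pill organizer standing on end: 30 (own x) x 56 (own y) x 168 mm tall (own z), box-shaped, about 0.15 kg. Origin: centre of the end it stands on. Seven teal lids on its own -x face, away from the outline; plain back (+x) over the outline; own x within 0.1 rad of mat x. Tipped about its bottom back edge it lands in the outline; overbalances at 10 degrees.
- organizer_mid (a point): Centre of the organizer (84 mm along its own z from the origin).
- corner_a (a point): Corner of the organizer's back face (the one that should end underneath): standing end, own +y side (own x 15, y 28, z 0 mm).
- corner_b (a point): Corner of the back face: standing end, own -y side (15, -28, 0 mm).
- corner_c (a point): Corner of the back face: top end, own +y side (15, 28, 168 mm).
- corner_d (a point): Corner of the back face: top end, own -y side (15, -28, 168 mm).
- clip: Loose steel fridge magnet clip lying flat on the mat, any yaw: 54 (own x) x 32 (own y) x 18 mm high, about 70 g; does not stick. Base plate 8 mm thick, above it a 46 x 28 mm part up to 15 mm. Origin: centre of underside. There is free counter for it beyond both long sides (mat +y and -y) of the mat, level with where it starts.
- pillbox_low: Bystander: lower of two stacked flat frosted pill boxes, 75 x 55 x 22 mm, on the counter beside the mat's +y long side near the organizer. Origin: centre of underside.
- pillbox_high: Bystander: upper of the two stacked pill boxes, same size, origin 22 mm above the counter.
- opener_disc: Bystander: blue silicone jar opener disc, 124 mm across, 4 mm thick, on the counter beside the mat's -y long side near the organizer. Origin: centre of underside.
- canister: Bystander: sage ceramic canister with wooden lid, 106 mm across, 154 mm tall, far to one side of the mat. Origin: centre of underside.
- mug: Bystander: white mug, 80 mm across, 90 mm tall, on the right. Origin: centre of underside.
- jar: Bystander: amber glass jar with steel cap, 70 mm across, 100 mm tall, far to one side of the mat. Origin: centre of underside.
Things that resemble listed ones, but are neither listed nor needed, are in the scene too. Several things have the shape of the clip; the one meant has the colours described above.

How it is judged:
By the outcome, as a careful person would: the job done as asked, in the order asked, and still so for the second after the job is handed in, with the robot touching nothing.
It also fails if it takes over 51 s, if anything falls off the work surface, if the arm or the gripper's body presses on something with over 40 N, if the wrist force passes 120 N, or if a joint passes its speed limit or range.

### The arm

A 7-joint arm with a two-finger parallel gripper is mounted at the origin on the work surface. World frame = base frame: x ahead of the robot, y to its left, z up, the work surface at z = 0. Lengths are in m, angles in rad, forces in N, time in s.
With the tool pointing down it reaches from about 0.35 to 0.9 m from the base axis. Payload 19.9 kg.
Tool frame: the origin (TCP) lies at the very end of the fingers, on their centre line; the grasp point (between the pads) lies 19 mm behind it; z points along the fingers, y is the line along which they close (so a half turn about z gives the same grasp; the last joint's range is limited). The gripper opens to 94 mm and grips with 3 to 60 N. Pads are 16 mm wide; open, the fingers measure 119 mm over their backs; the gripper's body (75 mm by 177 mm) begins 78 mm behind the grasp point.
Start: joints at [1.135, 0.417, -0.01, 1.614, 0.005, 1.111, -0.053], TCP at [0.24, -0.577, 0.205] pointing down, gripper open.
Joint ranges: [-2.81, 2.81], [-0.39, 2.02], [-1.27, 1.25], [0.06, 2.57], [-1.19, 4.33], [0.19, 2], [-2.82, 2.82]. Speed limits (rad/s): [1.89, 1.89, 2.39, 2.39, 3.01, 3.01, 3.01].

### API

Orientations are given as a 3x3 rotation matrix whose columns are the frame's x, y, z axes.
In Python, from bench import sensors, optics, arm gives the robot as it stands. The module is installed in compiled form; this text tells all that it offers.
- The arm moves only by the tool servo_tool, never from a script. Its argument "deltas" is a list of rows, each a list of 7 numbers: the turn, a rotation vector about the tool's x, y, z in degrees, then the shift along the tool's x, y, z in m, then the finger opening in m, from 0 to 0.094. In form: [[rx, ry, rz, dx, dy, dz, jaw], ...]. A call has 1 to 8 rows; each row shifts and turns the commanded pose from where the row before left it, along the tool's axes as they then stand; what a row does not reach is not made up. A row lasts 1/10 s, in which the tool goes at most 50 mm and 8.59 degrees, less where a joint would pass 70% of its speed; a pose out of reach is approached as far as the arm can. A call is refused whole if a number of a shift passes 0.05 or a number of a turn 8.59, either way. A call with a gripper value outside its range is refused whole. The fingers move at their own pace and stop on an object; the grip force is fixed at half the most. Time passes only in rows, so rows that do not move let the fingers close. It gives the time, the measured TCP pose, the force, the opening and the grip force at its end, in the units of the state.
- sensors.sense(): the state, without advancing time (a new reading comes with each control period).
- optics.capture(name): name is "scene" or "top" or "wrist"; returns the picture (384x512x3 uint8, red, green, blue); there is no depth.
- optics.camera_model(name): a dict with "intrinsics" (3x3 intrinsics, pixels), "dist_coeffs" ([k1, k2, p1, p2, k3] as OpenCV has them; the pictures are not rectified), "R" (3x3) and "t" (3): a world point X has camera coordinates R X + t. Camera axes: x right, y down, z forward; pixel columns grow to the right and rows downward; lengths in m; the calibration is good to about 2 mm. A picture is of the moment at which its call begins: read the wrist's pose just before it. camera_model takes no time and is no camera call; for the wrist camera it gives the pose at the moment of the call.
- arm.close_job(): hands the job in; it is judged then, once.
The state is a dict: "time": time; "joint_positions": joint angles; "qd": joint speeds; "tau": joint torques, N m; "position": TCP position; "orientation": TCP orientation; "wrist_force": force on the tool from outside, world axes, zero at the start; "moment": the same for the moment, N m; "width": opening from 0.0 (shut) to 1.0 (fully open); "grasp_force": force on a finger pad.
Only numpy, scipy, OpenCV 4.12 (cv2) and the standard library are available. Lean on these libraries where they do the work, as an engineer would, in place of code of your own. Each camera call takes 0.05 s, during which the arm holds its last target. There are 200 camera calls.

## Working session

There is one attempt and no reset: what is moved stays moved. The work goes in short steps, Python scripts to look and compute and a tool call to move; the robot and the scene stay as the last step left them, time stands still between calls to the robot, and variables do not carry over. Pictures are saved under pics/ and viewed, at most 10 in all, crops included, and the job is handed in when it is done.

Besides the shell and the picture viewer there is one more tool, called after "Emit:" as name(argument=value, ...), one argument or row to a line, values as JSON. servo_tool: Moves the arm, as the interface text tells. Its arguments: {"type":"object","properties":{"deltas":{"type":"array"}},"required":["deltas"]}

```bash
mkdir -p pics
cat > h.py <<'E'
import numpy as np, cv2
from bench import sensors, optics, arm
def ray(m,uv,z):
    K=np.array(m["intrinsics"]);d=np.array(m["dist_coeffs"]);R=np.array(m["R"]);t=np.array(m["t"])
    p=cv2.undistortPoints(np.array(uv,float).reshape(-1,1,2),K,d).reshape(-1,2)
    D=np.c_[p,np.ones(len(p))]@R; C=-R.T@t
    return C+D*((z-C[2])/D[:,2])[:,None]
def proj(m,X):
    R=np.array(m["R"]);return cv2.projectPoints(np.array(X,float).reshape(-1,3),cv2.Rodrigues(R)[0],np.array(m["t"]),np.array(m["intrinsics"]),np.array(m["dist_coeffs"]))[0].reshape(-1,2)
E
python3 - <<'E'
from h import *
a=optics.capture("top");b=optics.capture("scene")
np.save('top.npy',a);np.save('scene.npy',b)
cv2.imwrite('pics/top.png',cv2.resize(a[:,:,::-1],(800,600)))
cv2.imwrite('pics/scene.png',cv2.resize(b[:,:,::-1],(800,600)))
for n in("top","scene"):
    m=optics.camera_model(n);R=np.array(m["R"]);print(n,-R.T@np.array(m["t"]),R.round(2).tolist())
s=sensors.sense();print(s["position"],np.array(s["orientation"]).round(3).tolist(),s["time"],s["width"])
E
```

```text
top [ 0.37317111 -0.04833258  1.17551837] [[0.03, -1.0, -0.01], [-0.99, -0.02, -0.16], [0.16, 0.01, -0.99]]
scene [1.10573955 0.80609216 1.04879614] [[-0.82, 0.57, -0.02], [0.4, 0.55, -0.73], [-0.41, -0.6, -0.69]]
[ 0.24024729 -0.57662014  0.20489956] [[0.923, 0.385, -0.0], [0.385, -0.923, 0.001], [-0.0, -0.001, -1.0]] 0.1 0.9990827336536331
```

View pics/top.png

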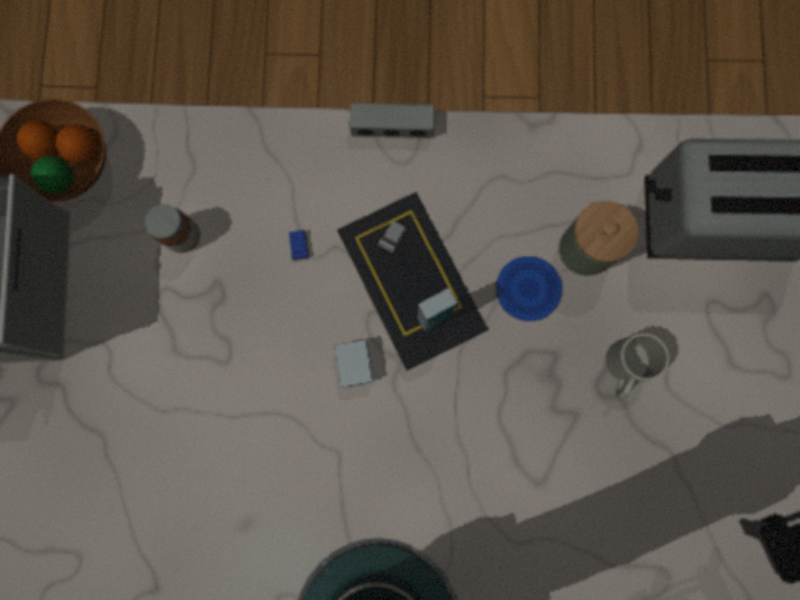

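View pics/scene.png

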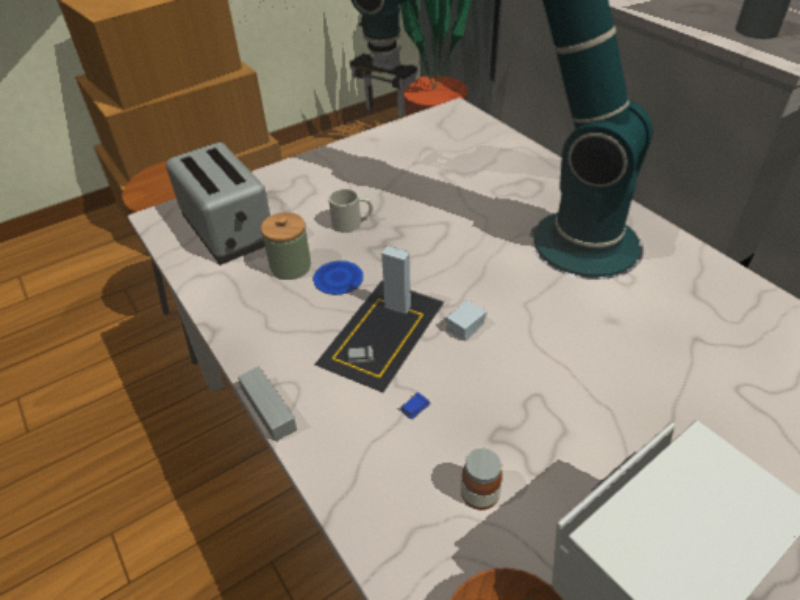

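Top view (800-wide): mat corners are about (338,231), (416,194), (487,328), (407,369). The clip is at (392,236), the organizer top at (437,300), the disc at (530,288), the pill boxes at (353,363) and a blue lookalike at (299,245). The counter beyond the mat's -y side (upper right) is free.

Run:
```python
from h import *
a=np.load('top.npy');m=optics.camera_model("top")
hsv=cv2.cvtColor(a,cv2.COLOR_RGB2HSV)
roi=np.zeros(a.shape[:2],np.uint8);roi[118:242,208:318]=255
v=hsv[:,:,2]
dark=((v<75)&(roi>0)).astype(np.uint8)
yel=((hsv[:,:,0]>18)&(hsv[:,:,0]<35)&(hsv[:,:,1]>110)&(v>70)&(roi>0)).astype(np.uint8)
ys=np.argwhere(yel)[:,::-1]
P=ray(m,ys.astype(np.float32),.003)[:,:2].astype(np.float32)
r=cv2.minAreaRect(P);print("outline",r,len(ys))
cs=np.array([[338,231],[416,194],[487,328],[407,369]])*.64
print("mat corners",ray(m,cs,.003).round(4).tolist())
# bright parts on mat
poly=np.zeros_like(roi);cv2.fillPoly(poly,[cs.astype(np.int32)],1)
poly=cv2.erode(poly,np.ones((5,5)))
br=((v>95)&(hsv[:,:,1]<70)&(poly>0)).astype(np.uint8)
n,l,st,c=cv2.connectedComponentsWithStats(br)
for i in range(1,n):
    if st[i,4]>20:
        pts=np.argwhere(l==i)[:,::-1].astype(np.float32)
        for z in(.015,.168):
            print(st[i],z,cv2.minAreaRect(ray(m,pts,z)[:,:2].astype(np.float32)))
for n,uv,z in(("disc",(530,288),.004),("box",(353,363),.044),("blue",(299,245),.015),("grey",(391,135),.0)):
    print(n,ray(m,np.array([uv])*.64,z).round(3))
crop=a[115:245,205:320,::-1];cv2.imwrite('pics/crop.png',cv2.resize(crop,None,fx=4.6,fy=4.6,interpolation=cv2.INTER_CUBIC))
```

```text
outline ((0.6233552694320679, -0.038006335496902466), (0.21252335608005524, 0.12253719568252563), 27.909454345703125) 363
mat corners [[0.6983, 0.0954, 0.003], [0.775, -0.0513, 0.003], [0.5194, -0.1886, 0.003], [0.4401, -0.0424, 0.003]]
[247 142  11  12  65] 0.015 ((0.6977569460868835, -0.011001437902450562), (0.021335072815418243, 0.028274932876229286), 64.07544708251953)
[247 142  11  12  65] 0.168 ((0.65496426820755, -0.01592308282852173), (0.018522314727306366, 0.02454720437526703), 64.07543182373047)
[268 185  24  19 237] 0.015 ((0.562232494354248, -0.09499330818653107), (0.03114420361816883, 0.06430244445800781), 29.87527084350586)
[268 185  24  19 237] 0.168 ((0.53730708360672, -0.08884166181087494), (0.02703820914030075, 0.05582495033740997), 29.87531280517578)
disc [[ 0.597 -0.268  0.004]]
box [[0.446 0.053 0.044]]
blue [[0.666 0.166 0.015]]
grey [[0.895 0.    0.   ]]
```

View pics/crop.png

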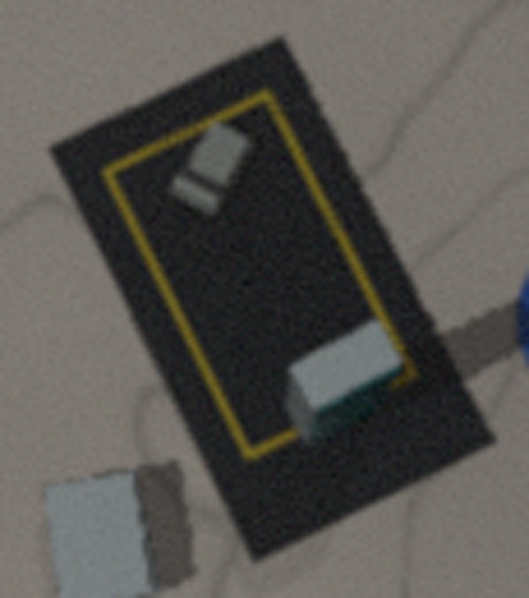

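The crop shows the clip's corners at about (215,122), (250,148), (208,215) and (168,190), with its long axis about 30° off the mat's y. The organizer stands well aligned inside the outline's -x end. I'll set out towards the clip, fingers closed, at a safe height.

Emit:
servo_tool(
  deltas=[
    [0,0,0,0,0,-0.03,0],
    [0,0,0,0.01,-0.007,-0.03,0],
    [0,0,0,0.036,-0.025,0,0],
    [0,0,0,0.036,-0.025,0,0],
    [0,0,0,0.036,-0.025,0,0],
    [0,0,0,0.036,-0.025,0,0],
    [0,0,0,0.036,-0.025,0,0],
    [0,0,0,0.036,-0.025,0,0],
  ],
)

```text
time: 0.9
position: [0.3892, -0.3433, 0.2653]
orientation: [[0.923, 0.385, -0.0], [0.385, -0.923, 0.0], [-0.0, -0.0, -1.0]]
wrist_force: [0.8, -0.2, 0.0]
width: 0.361
grasp_force: 0.0
```

Emit:
servo_tool(
  deltas=[
    [0,0,0,0.036,-0.025,0,0],
    [0,0,0,0.036,-0.025,0,0],
    [0,0,0,0.036,-0.025,0,0],
    [0,0,0,0.036,-0.025,0,0],
    [0,0,0,0.036,-0.025,0,0],
    [0,0,0,0.036,-0.025,0,0],
    [0,0,0,0.036,-0.025,0,0],
    [0,0,0,0.036,-0.025,0,0],
  ],
)

```text
time: 1.7
position: [0.5781, -0.0481, 0.2653]
orientation: [[0.923, 0.384, -0.0], [0.384, -0.923, 0.0], [-0.0, -0.0, -1.0]]
wrist_force: [1.1, -1.1, -0.2]
width: 0.004
grasp_force: 0.0
```

Emit:
servo_tool(
  deltas=[
    [0,0,-8.5,0,0,0,0],
    [0,0,-8.5,0,0,0,0],
    [0,0,-8.5,0,0,0,0],
    [0,0,-8.5,0,0,0,0],
    [0,0,-8.5,0,0,0,0],
    [0,0,-8.5,0,0,0,0],
    [0,0,-8.5,0,0,0,0],
    [0,0,-8.5,0,0,0,0],
  ],
)

```text
time: 2.5
position: [0.5773, -0.0497, 0.2651]
orientation: [[-0.017, 1.0, -0.001], [1.0, 0.017, 0.0], [0.0, -0.001, -1.0]]
wrist_force: [-0.8, 0.4, -0.4]
width: 0.008
grasp_force: 0.0
```

Emit:
servo_tool(
  deltas=[
    [0,0,-8.5,0,0,0,0],
    [0,0,-8.5,0,0,0,0],
    [0,0,-8.5,0,0,0,0],
    [0,0,-8.5,0,0,0,0],
    [0,0,-8.5,0,0,0,0],
    [0,0,-8.5,0,0,0,0],
    [0,0,-5,0,0,0,0],
    [0,0,0,0,0,0,0],
  ],
)

```text
time: 3.3
position: [0.5774, -0.0498, 0.2651]
orientation: [[-0.836, 0.549, -0.001], [0.549, 0.836, 0.0], [0.001, -0.0, -1.0]]
wrist_force: [-0.8, -0.2, 0.3]
width: 0.004
grasp_force: 0.0
```

Run:
```python
from h import *
s=sensors.sense();R=np.array(s["orientation"]);print(s["position"],R.round(3).tolist(),s["time"],np.round(s["joint_positions"],2))
m=optics.camera_model("wrist");w=optics.capture("wrist");np.save('w.npy',w)
import pickle;pickle.dump(m,open('wm.pkl','wb'))
cv2.imwrite('pics/w1.png',w[:,:,::-1])
print(proj(m,[[.69,-.008,.015],[.623,-.038,.003]]))
mt=optics.camera_model("top")
c=np.array([[215,122],[250,148],[208,215],[168,190]])/4.6+[205,115]
q=ray(mt,c,.012);print(q.round(4).tolist(),q.mean(0))
```

```text
[ 0.57737765 -0.04981329  0.26511855] [[-0.836, 0.549, -0.001], [0.549, 0.836, 0.0], [0.001, -0.0, -1.0]] 3.3 [ 0.62  0.37 -0.75  1.64  0.26  1.24  0.8 ]
[[322.41274203 213.53222427]
 [280.22212033 185.43348099]]
[[0.7175, -0.0096, 0.012], [0.7008, -0.0326, 0.012], [0.6561, -0.0069, 0.012], [0.6719, 0.0191, 0.012]] [ 0.68659635 -0.00748456  0.012     ]
```

View pics/w1.png

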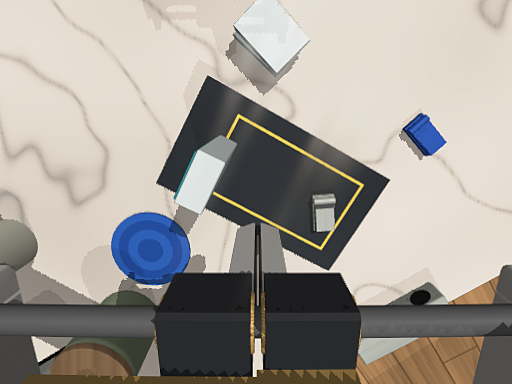

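The wrist view shows the clip at (324,213) inside the outline, which matches the projected estimate (322,214). The organizer is at (205,175) and the blue lookalike at (425,135). Its near end is at about (0.664, 0.006), so I'll move behind it, lower and push along its long axis.

Emit:
servo_tool(
  deltas=[
    [0,0,0,-0.007,0.048,0,0],
    [0,0,0,-0.007,0.048,0,0],
    [0,0,0,0,0,0.045,0],
    [0,0,0,0,0,0.045,0],
    [0,0,0,0,0,0.045,0],
    [0,0,0,0,0,0.045,0],
    [0,0,0,0,0,0.04,0],
    [0,0,0,0,0,0,0],
  ],
)

```text
time: 4.15
position: [0.6389, 0.0224, 0.0406]
orientation: [[-0.834, 0.552, -0.008], [0.552, 0.834, -0.0], [0.006, -0.004, -1.0]]
wrist_force: [-0.6, 0.0, 0.7]
width: 0.005
grasp_force: 0.0
```

Emit:
servo_tool(
  deltas=[
    [0,0,0,0,0,0.018,0],
    [0,0,0,0,0,0.01,0],
    [0,0,0,0,0,0,0],
  ],
)

```text
time: 4.45
position: [0.642, 0.0227, 0.0173]
orientation: [[-0.835, 0.551, -0.0], [0.551, 0.835, -0.0], [0.0, -0.0, -1.0]]
wrist_force: [-0.4, 0.6, 0.2]
width: 0.003
grasp_force: 0.0
```

Run:
```python
from h import *
m=optics.camera_model("wrist");s=sensors.sense();w=optics.capture("wrist");print(s["position"],np.array(s["orientation"]).round(4).tolist())
cv2.imwrite('pics/w2.png',w[:,:,::-1]);print(proj(m,[s["position"],[.687,-.0075,.012]]))
```

```text
[0.64198523 0.02266641 0.01727752] [[-0.8347, 0.5508, -0.0003], [0.5508, 0.8347, -0.0002], [0.0002, -0.0003, -1.0]]
[[255.47958794 236.37127629]
 [255.12395916 306.18942015]]
```

View pics/w2.png

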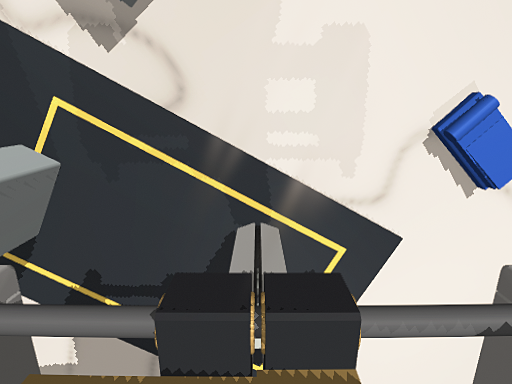

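The close view has the fingertip at (255,236) on the bare mat, with the clip hidden directly behind the fingers as intended. I'll lower the last 10 mm and push.

Emit:
servo_tool(
  deltas=[
    [0,0,0,0,0,0.005,0],
    [0,0,0,0,0,0.005,0],
    [0,0,0,-0.004,0,0,0],
    [0,0,0,-0.006,0,0,0],
    [0,0,0,-0.006,0,0,0],
    [0,0,0,-0.006,0,0,0],
    [0,0,0,-0.006,0,0,0],
    [0,0,0,-0.006,0,0,0],
  ],
)

```text
time: 5.3
position: [0.6709, 0.0038, 0.0074]
orientation: [[-0.835, 0.55, -0.0], [0.55, 0.835, 0.0], [0.0, 0.0, -1.0]]
wrist_force: [-0.8, 0.3, 1.0]
width: 0.007
grasp_force: 0.2
```

Emit:
servo_tool(
  deltas=[
    [0,0,0,-0.006,0,0,0],
    [0,0,0,-0.006,0,0,0],
    [0,0,0,-0.006,0,0,0],
    [0,0,0,-0.006,0,0,0],
    [0,0,0,-0.006,0,0,0],
    [0,0,0,-0.006,0,0,0],
    [0,0,0,-0.006,0,0,0],
    [0,0,0,-0.006,0,0,0],
  ],
)

```text
time: 6.1
position: [0.7109, -0.0226, 0.0074]
orientation: [[-0.835, 0.55, -0.0], [0.55, 0.835, 0.0], [0.0, -0.0, -1.0]]
wrist_force: [-1.0, 0.5, 0.4]
width: 0.005
grasp_force: 0.2
```

Run:
```python
from h import *
a=optics.capture("top");b=optics.capture("scene")
i=np.hstack([cv2.resize(a[100:250,190:330,::-1],(395,423),interpolation=2),cv2.resize(b[150:270,180:300,::-1],(400,423),interpolation=2)])
cv2.imwrite('pics/p1.png',i)
```

```text
(no output)
```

View pics/p1.png

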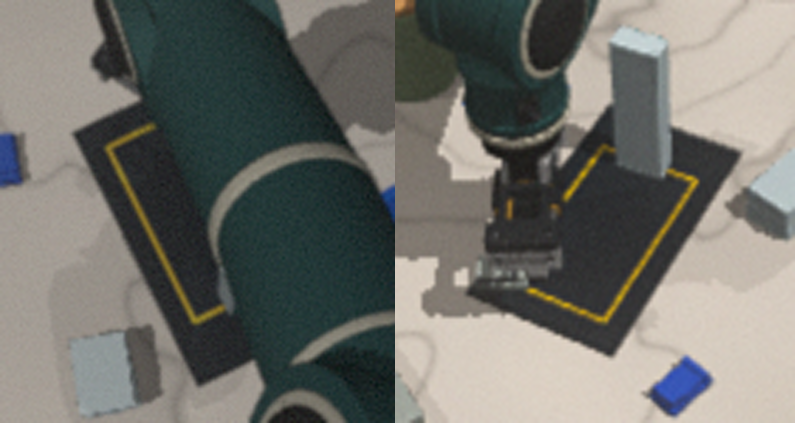

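In the right half (scene crop) the clip sits ahead of the fingertip at about (500,270), sliding towards the mat's corner. The organizer is still standing. I'll keep going.

Emit:
servo_tool(
  deltas=[
    [0,0,0,-0.006,0,0,0],
    [0,0,0,-0.006,0,0,0],
    [0,0,0,-0.006,0,0,0],
    [0,0,0,-0.006,0,0,0],
    [0,0,0,-0.006,0,0,0],
    [0,0,0,-0.006,0,0,0],
    [0,0,0,-0.006,0,0,0],
    [0,0,0,-0.006,0,0,0],
  ],
)

```text
time: 7.0
position: [0.751, -0.0491, 0.0074]
orientation: [[-0.835, 0.55, -0.0], [0.55, 0.835, 0.0], [0.0, 0.0, -1.0]]
wrist_force: [0.1, -0.2, -0.7]
width: -0.0
grasp_force: 0.1
```

Emit:
servo_tool(
  deltas=[
    [0,0,0,-0.006,0,0,0],
    [0,0,0,-0.006,0,0,0],
    [0,0,0,-0.006,0,0,0],
    [0,0,0,-0.006,0,0,0],
    [0,0,0,-0.006,0,0,0],
    [0,0,0,-0.006,0,0,0],
    [0,0,0,-0.004,0,0,0],
    [0,0,0,0,0,0,0],
  ],
)

```text
time: 7.8
position: [0.7843, -0.0711, 0.0073]
orientation: [[-0.835, 0.551, 0.0], [0.551, 0.835, 0.0], [-0.0, 0.0, -1.0]]
wrist_force: [-0.1, 0.3, 0.3]
width: 0.005
grasp_force: 0.0
```

Run:
```python
from h import *
a=optics.capture("wrist");b=optics.capture("scene")
i=np.hstack([cv2.resize(a[:,:,::-1],(395,296)),cv2.resize(b[150:270,180:300,::-1],(400,296),interpolation=2)])
cv2.imwrite('pics/p2.png',i)
```

```text
(no output)
```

View pics/p2.png

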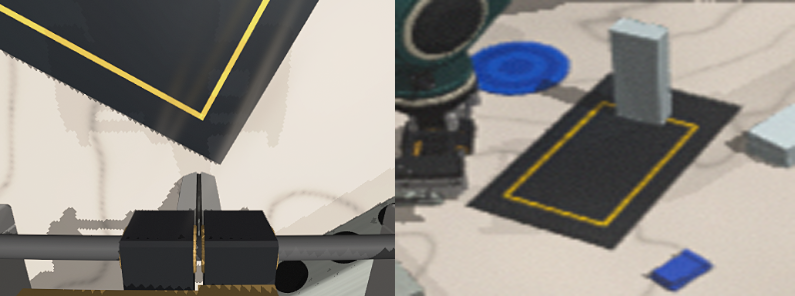

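The wrist view shows the fingertip itself is past the mat's corner at (219,163), so the clip ahead of it is off the mat. I'll back off, rise and go behind the organizer's lid side.

Emit:
servo_tool(
  deltas=[
    [0,0,0,0.012,0,0,0],
    [0,0,0,0,0,-0.043,0],
    [0,0,0,0,0,-0.045,0],
    [0,0,0,0,0,-0.045,0],
    [0,0,0,0,0,-0.045,0],
    [0,0,0,0,0,-0.045,0],
    [0,0,0,0,0,-0.045,0],
    [0,0,0,0,0,0,0],
  ],
)

```text
time: 8.7
position: [0.7756, -0.0634, 0.2829]
orientation: [[-0.835, 0.55, 0.009], [0.55, 0.835, 0.0], [-0.007, 0.005, -1.0]]
wrist_force: [-0.5, 0.2, 0.1]
width: 0.005
grasp_force: 0.0
```

Emit:
servo_tool(
  deltas=[
    [0,0,0,0.035,-0.033,0,0],
    [0,0,0,0.035,-0.033,0,0],
    [0,0,0,0.035,-0.033,0,0],
    [0,0,0,0.035,-0.033,0,0],
    [0,0,0,0.035,-0.033,0,0],
    [0,0,0,0.035,-0.033,0,0],
    [0,0,-8,0,0,0,0],
    [0,0,-8,0,0,0,0],
  ],
)

```text
time: 9.5
position: [0.4885, -0.1146, 0.2759]
orientation: [[-0.955, 0.295, 0.0], [0.295, 0.955, -0.003], [-0.001, -0.002, -1.0]]
wrist_force: [0.4, 0.5, 0.7]
width: 0.005
grasp_force: 0.0
```

Emit:
servo_tool(
  deltas=[
    [0,0,-8,0,0,0,0],
    [0,0,-8,0,0,0,0],
    [0,0,-8,0,0,0,0],
    [0,0,-8,0,0,0,0],
    [0,0,-8,0,0,0,0],
    [0,0,-6,0,0,0,0],
    [0,0,0,0,0,0,0],
  ],
)

```text
time: 10.2
position: [0.4895, -0.1138, 0.2753]
orientation: [[-0.877, -0.481, -0.0], [-0.481, 0.877, -0.0], [0.0, -0.0, -1.0]]
wrist_force: [-0.4, -0.7, -0.3]
width: 0.007
grasp_force: 0.0
```

Run:
```python
from h import *
s=sensors.sense();p=np.array(s["position"]);R=np.array(s["orientation"]);print(p,R.round(3).tolist(),s["time"],np.round(s["joint_positions"],2))
print("to start, tool axes:",R.T@(np.array([.494,-.114,.145])-p))
m=optics.camera_model("scene");b=optics.capture("scene")
i=cv2.resize(b[130:270,120:300,::-1],(720,560),interpolation=2)
o=np.array([.610,-.045,.003]);
cv2.imwrite('pics/p3.png',i)
```

```text
[ 0.48946238 -0.11380138  0.27528254] [[-0.877, -0.481, -0.0], [-0.481, 0.877, -0.0], [0.0, -0.0, -1.0]] 10.2 [ 0.99  0.23 -0.94  1.8   0.2   1.21  2.06]
to start, tool axes: [-0.00390492 -0.00234639  0.13028206]
```

View pics/p3.png

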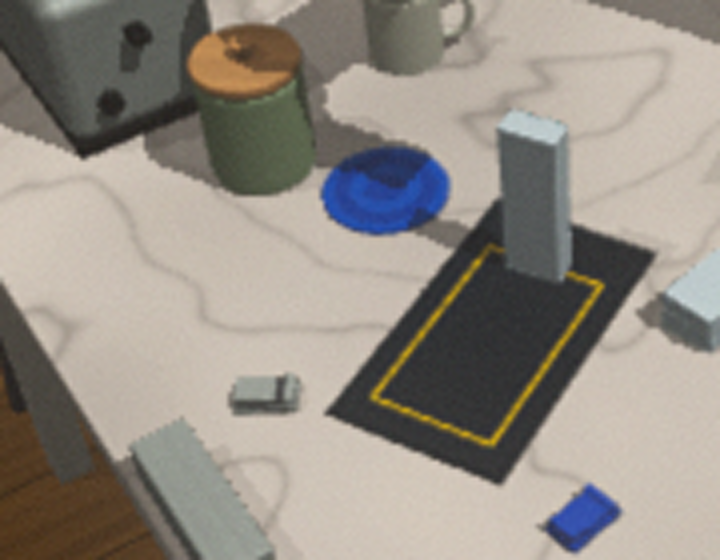

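The clip lies on bare counter at (265,393), clear of the mat, and the organizer still stands in place at (535,195). I'll lower to z ≈ 0.145 behind the lid face and push along mat +x.

Emit:
servo_tool(
  deltas=[
    [0,0,0,0,0,0.044,0],
    [0,0,0,0,0,0.044,0],
    [0,0,0,0,0,0.04,0],
    [0,0,0,0,0,0,0],
    [0,0,0,-0.005,0,0,0],
    [0,0,0,-0.005,0,0,0],
    [0,0,0,-0.005,0,0,0],
    [0,0,0,-0.005,0,0,0],
  ],
)

```text
time: 11.05
position: [0.5083, -0.1043, 0.1487]
orientation: [[-0.878, -0.479, 0.002], [-0.479, 0.878, -0.001], [-0.001, -0.001, -1.0]]
wrist_force: [-0.1, -0.5, -0.6]
width: 0.007
grasp_force: 0.0
```

Emit:
servo_tool(
  deltas=[
    [0,0,0,-0.003,0,0,0],
    [0,0,0,-0.003,0,0,0],
    [0,0,0,-0.003,0,0,0],
    [0,0,0,-0.003,0,0,0],
    [0,0,0,-0.003,0,0,0],
    [0,0,0,-0.003,0,0,0],
    [0,0,0,-0.003,0,0,0],
    [0,0,0,-0.003,0,0,0],
  ],
)

```text
time: 11.85
position: [0.5285, -0.0927, 0.1474]
orientation: [[-0.878, -0.479, -0.0], [-0.479, 0.878, 0.0], [0.0, 0.0, -1.0]]
wrist_force: [0.7, 0.4, -0.6]
width: -0.0
grasp_force: 0.0
```

Emit:
servo_tool(
  deltas=[
    [0,0,0,-0.003,0,0,0],
    [0,0,0,-0.003,0,0,0],
    [0,0,0,-0.003,0,0,0],
    [0,0,0,-0.003,0,0,0],
    [0,0,0,0,0,0,0],
    [0,0,0,0,0,0,0],
  ],
)

```text
time: 12.45
position: [0.5388, -0.087, 0.1474]
orientation: [[-0.878, -0.479, -0.0], [-0.479, 0.878, 0.0], [0.0, 0.0, -1.0]]
wrist_force: [-0.3, 0.2, -0.5]
width: 0.004
grasp_force: 0.0
```

Run:
```python
from h import *
b=optics.capture("scene")
i=cv2.resize(b[130:270,120:300,::-1],(720,560),interpolation=2)
cv2.imwrite('pics/p4.png',i)
```

```text
(no output)
```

View pics/p4.png

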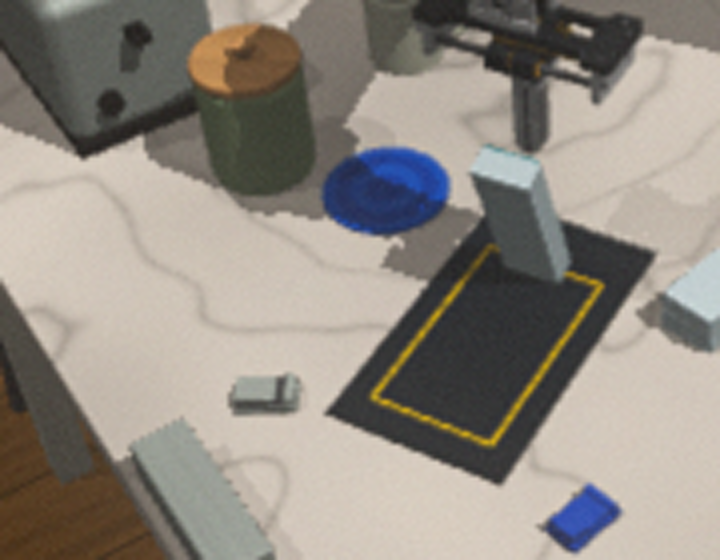

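The organizer is caught mid-fall, already past its balance, with its base edge still at (508–560, 265–280). I'll back the finger off and let it settle.

Emit:
servo_tool(
  deltas=[
    [0,0,0,0,0,0,0],
    [0,0,0,0,0,0,0],
    [0,0,0,0.01,0,-0.03,0],
    [0,0,0,0.02,0,-0.04,0],
    [0,0,0,0.03,0,-0.04,0],
    [0,0,0,0.03,0,0,0],
    [0,0,0,0,0,0,0],
    [0,0,0,0,0,0,0],
  ],
)

```text
time: 13.3
position: [0.4596, -0.1308, 0.2577]
orientation: [[-0.879, -0.478, 0.0], [-0.478, 0.879, -0.001], [0.0, -0.001, -1.0]]
wrist_force: [0.3, -0.1, -0.1]
width: 0.009
grasp_force: 0.0
```

Run:
```python
from h import *
b=optics.capture("scene");a=optics.capture("top")
i=np.hstack([cv2.resize(b[130:270,140:300,::-1],(420,367),interpolation=2),cv2.resize(a[100:250,190:330,::-1],(370,367),interpolation=2)])
cv2.imwrite('pics/p5.png',i)
```

```text
(no output)
```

View pics/p5.png

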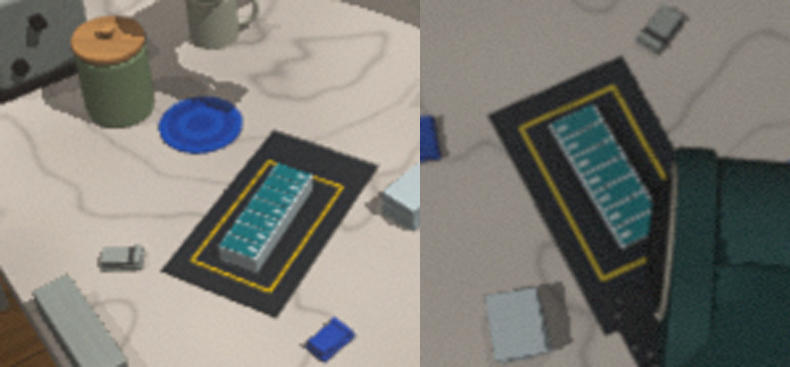

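The organizer lies lids up inside the outline, with the clip off the mat. I'll check the margins numerically before handing in.

Run:
```python
from h import *
m=optics.camera_model("scene");b=optics.capture("scene")
h=cv2.cvtColor(b,cv2.COLOR_RGB2HSV);k=((h[:,:,0]>80)&(h[:,:,0]<98)&(h[:,:,1]>90)&(h[:,:,2]>60)).astype(np.uint8)
k[:185]=0;k[245:]=0;k[:,:210]=0;k[:,270:]=0
P=ray(m,np.argwhere(k)[:,::-1],.033)[:,:2]
t=np.deg2rad(27.9);A=np.array([[np.cos(t),np.sin(t)],[-np.sin(t),np.cos(t)]])
print(cv2.minAreaRect(P.astype(np.float32)));Q=(P-[.6234,-.038])@A.T;print(Q.min(0),Q.max(0))
```

```text
((0.6273326873779297, -0.038542695343494415), (0.1658441126346588, 0.04999789968132973), 30.0972843170166)
[-0.07944642 -0.02891896] [0.08581939 0.02477104]
```

```bash
python3 -c "
from h import *
print(arm.close_job())"
```

```text
the job is handed in; nothing more can be done
None
```

I pushed the clip off the mat onto bare counter, then tipped the organizer; it lies lids up inside the yellow outline with about 20 mm or more to spare on every side, and the job was handed in at about 13.5 s.

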